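# Clamp the tape roll in its holder

### The arm

A 7-joint arm with a two-finger parallel gripper is mounted at the origin on the work surface. World frame = base frame: x ahead of the robot, y to its left, z up, the work surface at z = 0. Lengths are in mm, angles in rad, forces in N, time in s.
With the tool pointing down it reaches from about 425 to 925 mm from the base axis. Payload 6.8 kg.
Tool frame: the origin (TCP) lies on the centre line of the jaws, within the pads' length; the fingertips stand env.tips_ahead ahead of it and the grasp point (between the pads) lies 8 mm behind it (env.tips_ahead is the distance from the TCP to the fingertips, in mm); z points along the fingers, y is the line along which they close (so a half turn about z gives the same grasp; the last joint's range is limited). The gripper opens to 88 mm and grips with 3 to 60 N. Pads are 20 mm wide; open, the fingers measure 115 mm over their backs; the gripper's body (75 mm by 178 mm) begins 61 mm behind the grasp point.
Start: joints at [1.204, 0.477, 0.022, 1.555, -0.011, 1.109, -0.083], TCP at [172.755, -652.536, 233.664] pointing down, gripper open.
Joint ranges: [-2.96, 2.96], [-0.34, 2.1], [-1.41, 1.46], [0.24, 2.44], [-1.37, 4.51], [0.17, 1.92], [-2.96, 2.96]. Speed limits (rad/s): [2.39, 2.39, 3.14, 3.14, 3.14, 3.14, 3.14].

### API

Orientations are given as a rotation vector (axis times angle).
In Python, from workcell import env gives the robot as it stands.
- The arm moves only by the tool step_arm, never from a script. Its argument "plan" is a list of rows, each an object with "grip": the opening, from -1 (shut) to 1 (fully open); "translation": the shift along the tool's x, y, z in shares of 60 cm (1.0 is 60 cm), a list of three; "twist": the turn about the tool's z in parts of the range, where 1.0 means pi/2 rad. A call has 1 to 10 rows; each row is the pose to reach, as a shift and turn from the pose commanded when the call began, along the tool's axes at that moment; what a row does not reach only later rows make up. A row lasts 1/12 s, in which the tool goes at most 41.7 mm and 7.16 degrees, less where a joint would pass 70% of its speed; a pose out of reach is approached as far as the arm can. A call with a gripper value outside its range is refused whole. The fingers move at their own pace and stop on an object; "grip_force" is the grip in N (left out, the last holds). Time passes only in rows, so rows that repeat a pose let the fingers close. It gives the time, the measured TCP pose, the force, the opening and the grip force at its end, in the units of the state.
- env.get_obs(): the state, without advancing time (a new reading comes with each control period).
- env.get_image(name): name is "scene" or "top"; returns a dict with "img" (480x640x3 uint8, blue, green, red), "K" (3x3 intrinsics, pixels), "k1" (the pictures are not rectified: a ray, as slopes to the right and down, at radius r is drawn at 1 + k1 r^2 times it, then the intrinsics apply), "rvec" (rotation vector, rad) and "tvec" (3), from world to camera coordinates, as OpenCV has them. Camera axes: x right, y down, z forward; pixel columns grow to the right and rows downward; lengths in mm; the calibration is good to about 2 mm. A picture is of the moment at which its call begins. There is no depth.
- env.close_job(): hands the job in; it is judged then, once.
The state is a dict: "clock": time; "qpos": joint angles; "joint_vel": joint speeds; "joint_torque": joint torques, N m; "tcp_pos": TCP position; "tool_rot": TCP orientation; "ft_force": force on the tool from outside, world axes, zero at the start; "ft_torque": the same for the moment, N m; "gripper_width": opening from 0.0 (shut) to 1.0 (fully open); "finger_force": force on a finger pad.
Only numpy, scipy, OpenCV 4.12 (cv2) and the standard library are available. Lean on these libraries where they do the work, as an engineer would, in place of code of your own. Each camera call takes 0.05 s, during which the arm holds its last target. There are 200 camera calls.

### The job

Secure the roll of tape that sits in the holder: with the back of a finger push the open clamp strap round over the roll until it stops in its keeper, then push the strap's cam lever fully down so that the pressure plate bears on the roll. Only push the strap and lever, grip and lift nothing, keep off the roll, leave the other things on the bench alone, and do not close the lever before the strap is over.

Things in the scene. Friction and masses are not known exactly. Their poses are not given: they have to be found in the camera images.
- holder: Fixed aluminium base plate 120 x 250 x 12 mm (x, y, z); origin at the centre of its underside, z up. A white spigot (72 mm across, top at z = 42 mm) stands at its centre. The strap's pivot post stands at x = 0, y = +85 mm; the keeper at the -y end. The strap swings on the -x side.
- pivot (a point): On the vertical axis of the strap's pivot post, 79 mm above the bench (mid-height of the strap).
- keeper (a point): Mouth of the steel keeper bracket that takes the strap's end, 79 mm above the bench. The bracket spans x = -13 to 31 mm, y = -90 to -114 mm of the holder, top at z = 102 mm, and is open towards the holder's -x: the strap enters it moving towards +x.
- strap (a joint): Swing of the steel strap about the post, rad: 0 = over the roll, at its stop in the keeper (pointing from the post along the holder's -y); positive = open towards the holder's -x (clockwise from above), at most 1.6. Stays where left; 2 to 3 N at strap_push moves it. Level bar 28 mm wide, from 15 mm behind the pivot axis to 200 mm out, underside 72 mm, top 86 mm above the bench.
- strap_push (a point): Point in the middle of the strap's bar (79 mm above the bench), 140 mm from the pivot axis; the strap's open-side edge, 14 mm from it, is free to be pushed by a finger here. Axes: z up; with the strap at 0 they are the holder's.
- lever (a joint): Angle of the cam lever above level, rad: 1.15 = fully raised, 0 = fully down at its stop, lying along the strap. Stays where left; 6 to 10 N at its tip moves it. It reaches from its hinge (on the strap) back towards the pivot post, sloping up, and is pushed towards the post and down. Bar 14 mm wide, 10 mm thick; round black grip 20 mm thick, 48 to 92 mm from the hinge.
- lever_hinge (a point): Middle of the lever's hinge, on the strap 85 mm from the pivot axis (above the roll's centre when the strap is at 0), 102 mm above the bench; the hinge axis is level and square to the strap.
- lever_tip (a point): Point on the centre line of the lever's black grip, 75 mm from the lever's hinge. Its y axis points along the lever away from the hinge, its z axis out of the lever's upper side (the side to push on), its x axis along the hinge.
- plate: Round black rubber pressure plate 90 mm across, 6 mm thick, carried under the strap and lowered 4.5 mm by the lever; with the lever raised its underside is 64 mm above the bench, 4 mm clear of the roll. Origin on its centre line, 64 mm below its underside.
- roll: The yellow tape roll to be clamped, 110 mm across, 48 mm high, with a brown cardboard core of 76 mm bore; it lies loose over the spigot on the base plate, axis upright, top 60 mm above the bench. Origin at the centre of its underside. 0.2 to 0.45 kg.
- spare_roll: Bystander: a like yellow roll, 110 mm across, 48 mm high, on the bench. Origin at the centre of its underside.
- core: Bystander: an empty brown cardboard core, 84 mm across, 48 mm high. Origin at the centre of its underside.
- jar: Bystander: a closed jar 64 mm across, 85 mm high. Origin at the centre of its underside.
- scraper: Bystander: a flat scraper 180 mm long lying on the bench. Origin at the middle of its underside, x along it.

How it is judged:
By the outcome, as a careful person would: the job done as asked, in the order asked, and still so for the second after the job is handed in, with the robot touching nothing.
It also fails if it takes over 45 s, if anything falls off the work surface, if the arm or the gripper's body presses on something with over 40 N, if the wrist force passes 120 N, or if a joint passes its speed limit or range.

## Working session

There is one attempt and no reset: what is moved stays moved. The work goes in short steps, Python scripts to look and compute and a tool call to move; the robot and the scene stay as the last step left them, time stands still between calls to the robot, and variables do not carry over. Pictures are saved under pics/ and viewed, at most 10 in all, crops included, and the job is handed in when it is done.

Besides the shell and the picture viewer there is one more tool, called by a JSON object that holds its "name" and its "arguments", one argument or row to a line. step_arm: Moves the arm, as the interface text tells. Its arguments: {"type":"object","properties":{"plan":{"type":"array","items":{"type":"object","properties":{"grip":{"type":"number"},"translation":{"type":"array","items":{"type":"number"}},"twist":{"type":"number"}}}},"grip_force":{"type":"number"}},"required":["plan"]}

```bash
mkdir -p pics; cat > h.py <<'E'
import numpy as np, cv2
from workcell import env
def cam(n):
    d=env.get_image(n); return d
def ray(d,u,v):
    K=np.array(d['K']);x=(u-K[0,2])/K[0,0];y=(v-K[1,2])/K[1,1];rd=np.hypot(x,y);r=rd
    for _ in range(30): r=rd/(1+d['k1']*r*r)
    s=r/rd if rd>0 else 1
    R=cv2.Rodrigues(np.array(d['rvec'],float))[0];t=np.array(d['tvec'],float).ravel()
    return -R.T@t, R.T@np.array([x*s,y*s,1])
def atz(d,u,v,z):
    c,r=ray(d,u,v); return c+r*(z-c[2])/r[2]
def proj(d,P):
    R=cv2.Rodrigues(np.array(d['rvec'],float))[0];p=R@np.array(P,float)+np.array(d['tvec'],float).ravel()
    x,y=p[:2]/p[2];f=1+d['k1']*(x*x+y*y);K=np.array(d['K'])
    return np.array([K[0,0]*x*f+K[0,2],K[1,1]*y*f+K[1,2]])
E
python3 - <<'E'
from h import *
import pickle
for n in('top','scene'):
    d=cam(n);cv2.imwrite(f'pics/{n}0.png',d['img']);pickle.dump(d,open(n+'0.pkl','wb'))
o=env.get_obs();print(o['tcp_pos'],o['tool_rot'],o['ft_force'],o['gripper_width'],env.tips_ahead)
print(cv2.Rodrigues(np.array(o['tool_rot'],float))[0].round(3))
E
```

```text
[ 172.57358827 -652.04294158  232.81358744] [-3.11381507e+00 -4.05188944e-01  5.86863516e-04] [-0.7723344   0.20867645 -0.47994971] 1.0021315406169093 11.0
[[ 0.967  0.256 -0.001]
 [ 0.256 -0.967  0.001]
 [-0.    -0.002 -1.   ]]
```

View pics/top0.png

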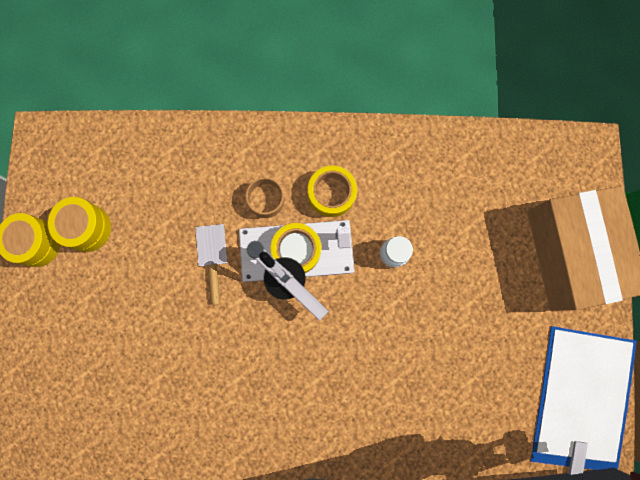

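View pics/scene0.png

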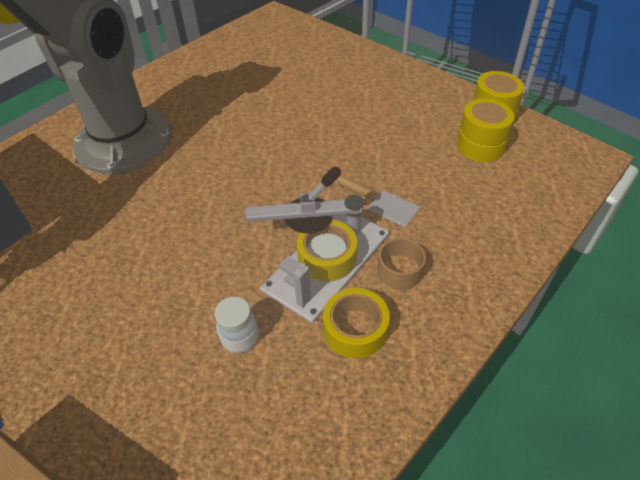

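The top view shows the holder at about (296,250), with the post at (255,249), the keeper at (344,236) and the strap running from the post to (322,314). The lever grip is near (267,259). The scraper lies to the left at (212,262) and the jar to the right at (397,251). I'll enlarge it.

```bash
python3 - <<'E'
from h import *
import pickle
d=pickle.load(open('top0.pkl','rb'))
c=d['img'][210:330,225:365];cv2.imwrite('pics/c1.png',cv2.resize(c,None,fx=5,fy=5,interpolation=cv2.INTER_CUBIC))
d2=pickle.load(open('scene0.pkl','rb'))
c=d2['img'][155:325,235:445];cv2.imwrite('pics/c2.png',cv2.resize(c,None,fx=3.5,fy=3.5,interpolation=cv2.INTER_CUBIC))
print(ray(d,320,240),atz(d,296,250,12),atz(d,320,100,0))
E
```

```text
(array([ 468.77358962,   25.55023454, 1223.6909064 ]), array([ 0.13885264, -0.0235228 , -0.99010802])) [615.35205426  50.01749459  12.        ] [9.75460039e+02 4.41186823e-01 0.00000000e+00]
```

View pics/c1.png

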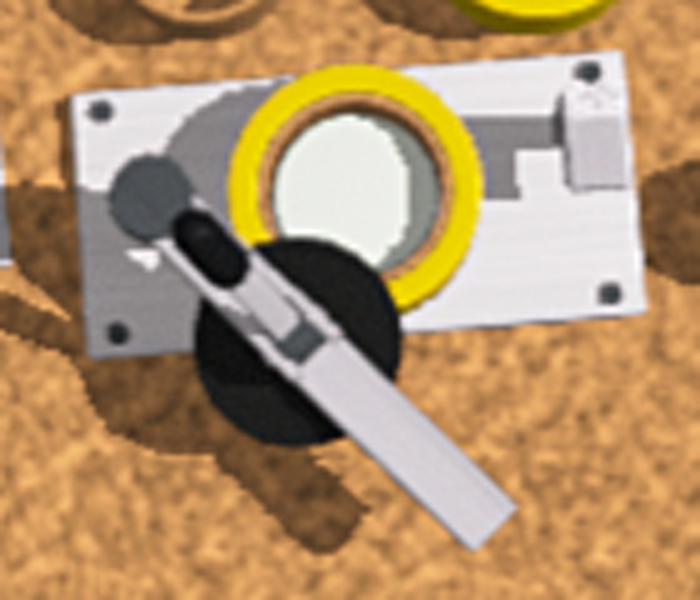

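View pics/c2.png

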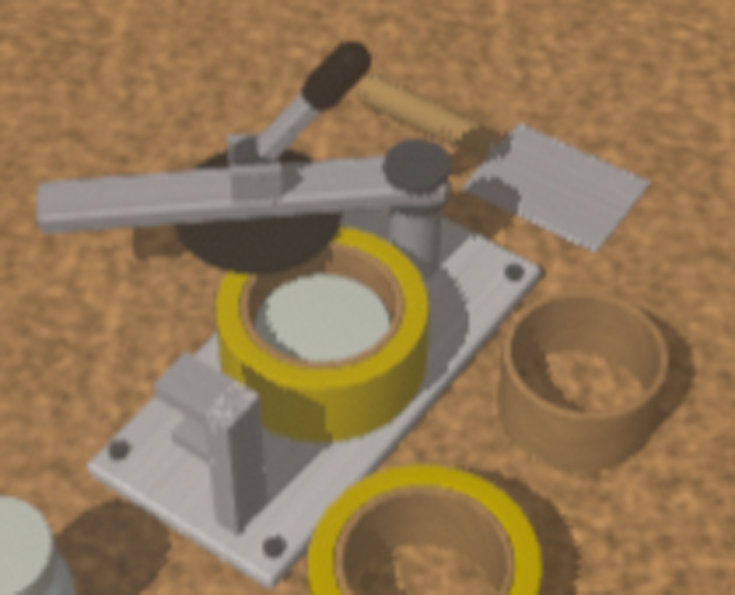

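The crops confirm the layout. The plate corners in crop 1 are (72,96), (622,52), (646,312) and (90,357). The strap end corners are (475,550) and (517,510), and the strap is open about 45° on the robot's side. The lever is raised.

```bash
cat >> h.py <<'E'
def crop(d,u,v,z): return atz(d,225+(u-2)/5,210+(v-2)/5,z)
E
python3 - <<'E'
from h import *
import pickle,json
d=pickle.load(open('top0.pkl','rb'))
C=np.array([crop(d,*p,12)[:2] for p in[(72,96),(622,52),(646,312),(90,357)]])
print(C.round(1)); # TL=+x,+y ; TR=+x,-y; BR=-x,-y; BL=-x,+y
ctr=C.mean(0); ey=(C[0]+C[3]-C[1]-C[2]);ey/=np.linalg.norm(ey)
ex=np.array([ey[1],-ey[0]]);print('ctr',ctr,'ex',ex,'ey',ey,'len',np.linalg.norm(C[0]-C[1]),np.linalg.norm(C[0]-C[3]))
W=lambda x,y:ctr+x*ex+y*ey
piv=W(0,85);print('piv',piv,'post px',proj(d,[*piv,90]))
e=(crop(d,475,550,86)+crop(d,517,510,86))/2;v=e[:2]-piv
print('end',e,np.linalg.norm(v)); l=np.array([v@ex,v@ey]);th=np.arctan2(-l[0],-l[1]);print('theta',th)
print('keeper',W(-13,-90),W(31,-114),'post top seen',crop(d,150,195,95))
u=v/np.linalg.norm(v)
hz=[*(piv+u*85),102]
d2=pickle.load(open('scene0.pkl','rb'))
for a in(1.15,):
  for r in(48,92):
    P=[*(piv+u*(85-r*np.cos(a))),102+r*np.sin(a)]
    p=proj(d,P);q=proj(d2,P);print(r,P,(p-[225,210])*5,(q-[235,155])*3.5)
for n,c in(('jar',(397,245,85)),('scr',(212,262,5)),('spare',(332,188,48))):print(n,atz(d,*c))
E
```

```text
[[661.2 178.8]
 [685.2 -68.1]
 [568.  -79.3]
 [544.4 167. ]]
ctr [614.69731054  49.62559252] ex [0.99535954 0.09622575] ey [-0.09622575  0.99535954] len 248.04787279008775 117.44112879456883
piv [606.51812144 134.23115301] post px [254.91029046 249.06840787]
end [470.84733761 -11.23104462  86.        ] 198.91156961818288
theta 0.8469587040474761
keeper [610.41795446 -41.20770044] [656.52319211 -60.86239611] post top seen [606.88030769 134.42574455  95.        ]
48 [np.float64(561.9160618380951), np.float64(86.41014523392727), np.float64(145.812669132505)] [254.29330453 292.11893196] [288.40846386  90.26363151]
92 [np.float64(574.1751360665046), np.float64(99.55396166841369), np.float64(185.9742825039679)] [214.79816741 250.29813635] [322.96734844  26.98077789]
jar [ 620.29069503 -164.33397737   85.        ]
scr [586.09307486 237.90711936   5.        ]
spare [749.86254473 -27.47954469  48.        ]
```

```bash
cat >> h.py <<'E'
from scipy.spatial.transform import Rotation as Ro
piv=np.array([606.5,134.2]);ex=np.array([.99536,.09623]);ey=np.array([-.09623,.99536])
def strap(th): # u along strap, n closing normal
    return -np.sin(th)*ex-np.cos(th)*ey, np.cos(th)*ex-np.sin(th)*ey
def delta(pose,tgt,yang=None):
    p,rv=pose;R=Ro.from_rotvec(rv).as_matrix()
    t=R.T@(np.array(tgt)-p)/10
    tw=None
    if yang is not None:
        y=R[:2,1];a=np.arctan2(y[1],y[0]);tw=-((yang-a+np.pi)%(2*np.pi)-np.pi)
    return t.round(2),None if tw is None else round(tw,3)
def now():
    o=env.get_obs();return np.array(o['tcp_pos']),np.array(o['tool_rot'])
E
python3 - <<'E'
from h import *
u,n=strap(.847);P=piv+u*150-n*47;print(P,n)
ya=np.arctan2(n[1],n[0])
print(delta(now(),[390,-300,233]),delta(now(),[*P,233],ya))
import pickle
d=pickle.load(open('top0.pkl','rb'));d2=pickle.load(open('scene0.pkl','rb'))
for a in(.7,.8,.9,1.,1.1):
    q=[]
    for r in(48,92):
        X=[*(piv+u*(85-r*np.cos(a))),102+r*np.sin(a)];q+=[((proj(d,X)-[225,210])*5).round(),((proj(d2,X)-[235,155])*3.5).round()]
    print(a,q)
E
```

```text
[469.81645898  56.56848147] [ 0.73126611 -0.68209356]
(array([ 3.003e+01, -2.847e+01,  2.000e-02]), None) (array([ 46.87, -60.89,   0.07]), np.float64(-0.561))
0.7 [array([226., 265.]), array([323., 106.]), array([159., 199.]), array([390.,  60.])]
0.8 [array([231., 270.]), array([316., 102.]), array([169., 208.]), array([377.,  51.])]
0.9 [array([237., 276.]), array([309.,  98.]), array([181., 218.]), array([363.,  42.])]
1.0 [array([243., 282.]), array([301.,  94.]), array([193., 230.]), array([348.,  35.])]
1.1 [array([251., 289.]), array([293.,  91.]), array([207., 243.]), array([331.,  29.])]
```

Careful with the scale: shifts go in shares of 60 cm and turns go in shares of pi/2 rad. That gives: 30 cm / 60 = 0.5, -28.5 cm / 60 = -0.475, -0.56 rad / 1.5708 = -0.3565.

{"name": "step_arm", "arguments": {
  "plan": [
    {"grip": -1,"translation": [0.5,-0.475,0],"twist": -0.0637},
    {"grip": -1,"translation": [0.5,-0.475,0],"twist": -0.1273},
    {"grip": -1,"translation": [0.5,-0.475,0],"twist": -0.191},
    {"grip": -1,"translation": [0.5,-0.475,0],"twist": -0.2546},
    {"grip": -1,"translation": [0.5,-0.475,0],"twist": -0.3183},
    {"grip": -1,"translation": [0.5,-0.475,0],"twist": -0.3565},
    {"grip": -1,"translation": [0.5,-0.475,0],"twist": -0.3565},
    {"grip": -1,"translation": [0.5,-0.475,0],"twist": -0.3565},
    {"grip": -1,"translation": [0.5,-0.475,0],"twist": -0.3565},
    {"grip": -1,"translation": [0.5,-0.475,0],"twist": -0.3565}
  ]
}}

```text
clock: 0.93
tcp_pos: [390.4, -297.9, 233.6]
tool_rot: [-2.882, -1.251, 0.0]
ft_force: [0.5, 0.0, 0.1]
gripper_width: 0.278
finger_force: 0.0
```

```bash
python3 - <<'E'
from h import *
print(now());u,n=strap(.847);P=piv+u*150-n*47
print(delta(now(),[*P,233],np.arctan2(n[1],n[0])))
E
```

```text
(array([ 390.432787  , -297.91896894,  233.57788211]), array([-2.88150588e+00, -1.25121329e+00,  1.97630346e-04]))
(array([ 31.32, -18.4 ,   0.06]), np.float64(-0.001))
```

To row units: 31.3 cm / 60 = 0.5217, -18.4 cm / 60 = -0.3067.

{"name": "step_arm", "arguments": {
  "plan": [
    {"grip": -1,"translation": [0.5217,-0.3067,0],"twist": 0},
    {"grip": -1,"translation": [0.5217,-0.3067,0],"twist": 0},
    {"grip": -1,"translation": [0.5217,-0.3067,0],"twist": 0},
    {"grip": -1,"translation": [0.5217,-0.3067,0],"twist": 0},
    {"grip": -1,"translation": [0.5217,-0.3067,0],"twist": 0},
    {"grip": -1,"translation": [0.5217,-0.3067,0],"twist": 0},
    {"grip": -1,"translation": [0.5217,-0.3067,0],"twist": 0},
    {"grip": -1,"translation": [0.5217,-0.3067,0],"twist": 0},
    {"grip": -1,"translation": [0.5217,-0.3067,0],"twist": 0},
    {"grip": -1,"translation": [0.5217,-0.3067,0],"twist": 0}
  ]
}}

```text
clock: 1.77
tcp_pos: [469.8, 61.1, 234.1]
tool_rot: [-2.874, -1.263, -0.004]
ft_force: [-0.1, 0.4, 0.3]
gripper_width: 0.006
finger_force: 0.0
```

```bash
python3 - <<'E'
from h import *
print(now());u,n=strap(.847);P=piv+u*150-n*47
print(delta(now(),[*P,83],np.arctan2(n[1],n[0])))
E
```

```text
(array([469.81954218,  61.05852545, 234.06773338]), array([-2.87386104, -1.26273698, -0.00410174]))
(array([-0.38,  0.32, 15.11]), np.float64(0.008))
```

To row units: 15.1 cm / 60 = 0.2517, 15 cm / 60 = 0.25.

{"name": "step_arm", "arguments": {
  "plan": [
    {"grip": -1,"translation": [0,0,0.05],"twist": 0},
    {"grip": -1,"translation": [0,0,0.1],"twist": 0},
    {"grip": -1,"translation": [0,0,0.15],"twist": 0},
    {"grip": -1,"translation": [0,0,0.2],"twist": 0},
    {"grip": -1,"translation": [0,0,0.2333],"twist": 0},
    {"grip": -1,"translation": [0,0,0.25],"twist": 0},
    {"grip": -1,"translation": [0,0,0.2517],"twist": 0},
    {"grip": -1,"translation": [0,0,0.2517],"twist": 0}
  ]
}}

```text
clock: 2.43
tcp_pos: [469.3, 53.8, 82.7]
tool_rot: [-2.882, -1.25, 0.001]
ft_force: [-0.4, 0.3, -0.4]
gripper_width: 0.003
finger_force: 0.0
```

```bash
python3 - <<'E'
from h import *
d=cam('scene');c=d['img'][100:300,150:430];cv2.imwrite('pics/c3.png',cv2.resize(c,None,fx=2.5,fy=2.5,interpolation=cv2.INTER_CUBIC))
print(now())
p=now()
# sweep: finger centre at radius 150, offset 27.5 behind the bar centre
for th in(.847,.8,.7,.6,.5,.4,.3,.2,.1,0,-.02):
    u,n=strap(th);P=piv+u*150-n*27.5;print(th,*delta(p,[*P,83],np.arctan2(n[1],n[0])))
E
```

```text
(array([469.92954076,  54.05844222,  83.48246561]), array([2.88176367e+00, 1.25016723e+00, 1.68315433e-03]))
0.847 [0.18 1.77 0.05] -0.002
0.8 [0.07 2.48 0.05] -0.049
0.7 [-0.06  4.    0.05] -0.149
0.6 [-0.03  5.52  0.05] -0.249
0.5 [0.15 7.04 0.05] -0.349
0.4 [0.47 8.52 0.05] -0.449
0.3 [0.95 9.97 0.06] -0.549
0.2 [ 1.57 11.37  0.06] -0.649
0.1 [ 2.32 12.69  0.06] -0.749
0 [ 3.2  13.93  0.06] -0.849
-0.02 [ 3.39 14.17  0.06] -0.869
```

View pics/c3.png

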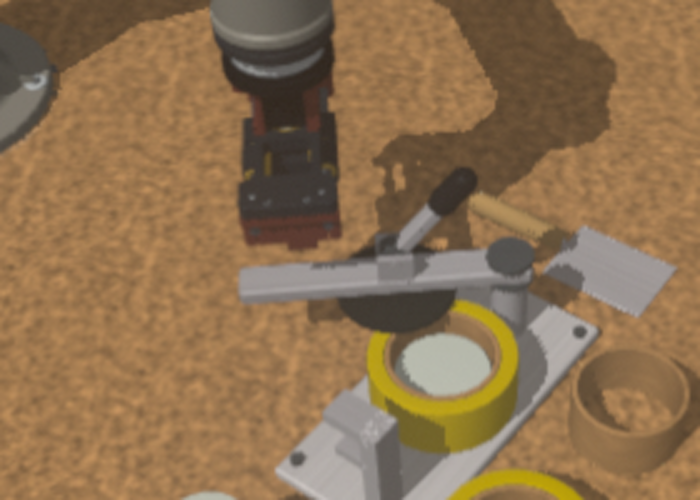

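The gripper hangs behind the strap at crop (290,200), with the fingers hidden by the bar at (290,270). It is clear of the lever and plate. Starting the sweep.

To row units: 7.05 cm / 60 = 0.1175, -0.05 cm / 60 = -0.0008, -0.05 rad / 1.5708 = -0.0318.

{"name": "step_arm", "arguments": {
  "plan": [
    {"grip": -1,"translation": [0.0025,0.02,0.0008],"twist": 0},
    {"grip": -1,"translation": [0.0025,0.03,0.0008],"twist": 0},
    {"grip": -1,"translation": [0.0008,0.0417,0.0008],"twist": -0.0318},
    {"grip": -1,"translation": [0,0.0542,0.0008],"twist": -0.0637},
    {"grip": -1,"translation": [-0.0008,0.0667,0.0008],"twist": -0.0955},
    {"grip": -1,"translation": [-0.0008,0.0792,0.0008],"twist": -0.1273},
    {"grip": -1,"translation": [-0.0008,0.0917,0.0008],"twist": -0.1592},
    {"grip": -1,"translation": [0.0008,0.105,0.0008],"twist": -0.191},
    {"grip": -1,"translation": [0.0025,0.1175,0.0008],"twist": -0.2228},
    {"grip": -1,"translation": [0.0025,0.1175,0.0008],"twist": -0.2228}
  ]
}}

```text
clock: 3.32
tcp_pos: [523.9, 5.4, 83.0]
tool_rot: [2.62, 1.731, 0.003]
ft_force: [0.5, 0.4, -0.0]
gripper_width: 0.006
finger_force: 0.0
```

```bash
python3 - <<'E'
from h import *
p=now();print(p,env.get_obs()['ft_force'])
for th in(.5,.4,.3,.2,.1,0,-.03):
    u,n=strap(th);P=piv+u*150-n*27.5;print(th,*delta(p,[*P,83],np.arctan2(n[1],n[0])))
d=cam('top');c=d['img'][170:350,180:420];cv2.imwrite('pics/c4.png',cv2.resize(c,None,fx=3,fy=3,interpolation=cv2.INTER_CUBIC))
E
```

```text
(array([523.89670529,   5.36265486,  83.00652682]), array([2.61989529, 1.73126174, 0.00312644])) [ 0.51127428  0.43199917 -0.00277317]
0.5 [ 0.09 -0.21  0.  ] 0.001
0.4 [-0.11  1.3   0.  ] -0.099
0.3 [-0.16  2.82  0.01] -0.199
0.2 [-0.05  4.34  0.01] -0.299
0.1 [0.2  5.84 0.01] -0.399
0 [0.61 7.31 0.02] -0.499
-0.03 [0.75 7.75 0.02] -0.529
```

View pics/c4.png

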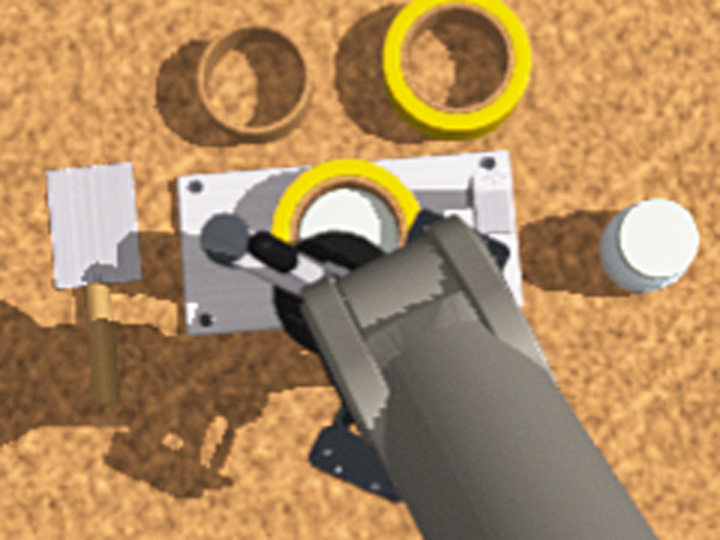

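The strap has swung with the finger: the lever and plate are now near crop (290,270), at about θ 0.5. The roll hasn't moved. Continuing.

To row units: 6.3 cm / 60 = 0.105, 1.3 cm / 60 = 0.0217, -0.05 rad / 1.5708 = -0.0318.

{"name": "step_arm", "arguments": {
  "plan": [
    {"grip": -1,"translation": [0,0.0083,0],"twist": -0.0318},
    {"grip": -1,"translation": [-0.0017,0.0217,0],"twist": -0.0637},
    {"grip": -1,"translation": [-0.0025,0.0342,0],"twist": -0.0955},
    {"grip": -1,"translation": [-0.0025,0.0467,0],"twist": -0.1273},
    {"grip": -1,"translation": [-0.0017,0.06,0],"twist": -0.1592},
    {"grip": -1,"translation": [-0.0008,0.0725,0],"twist": -0.191},
    {"grip": -1,"translation": [0.0008,0.085,0],"twist": -0.2228},
    {"grip": -1,"translation": [0.0033,0.0975,0],"twist": -0.2546},
    {"grip": -1,"translation": [0.005,0.105,0],"twist": -0.2737},
    {"grip": -1,"translation": [0.005,0.105,0],"twist": -0.2737}
  ]
}}

```text
clock: 4.2
tcp_pos: [581.4, -15.9, 82.3]
tool_rot: [2.192, 2.25, -0.0]
ft_force: [-0.3, -0.5, 0.0]
gripper_width: 0.001
finger_force: 0.0
```

```bash
python3 - <<'E'
from h import *
p=now();print(p,env.get_obs()['ft_force'])
for th in(.1,.05,0,-.03,-.05):
    u,n=strap(th);P=piv+u*150-n*27.5;print(th,*delta(p,[*P,83],np.arctan2(n[1],n[0])))
E
```

```text
(array([581.41257002, -15.88179408,  82.28924658]), array([ 2.19185186e+00,  2.24992214e+00, -3.91931883e-04])) [-0.25690214 -0.48247915  0.00798892]
0.1 [ 0.03 -0.29 -0.07] 0.03
0.05 [-0.12  0.45 -0.07] -0.02
0 [-0.22  1.21 -0.07] -0.07
-0.03 [-0.26  1.67 -0.07] -0.1
-0.05 [-0.28  1.97 -0.07] -0.12
```

To row units: 1.4 cm / 60 = 0.0233, 1.2 cm / 60 = 0.02, -0.07 rad / 1.5708 = -0.0446.

{"name": "step_arm", "arguments": {
  "plan": [
    {"grip": -1,"translation": [-0.0017,0.005,0],"twist": -0.0127},
    {"grip": -1,"translation": [-0.0025,0.01,0],"twist": -0.0255},
    {"grip": -1,"translation": [-0.0033,0.015,0],"twist": -0.0382},
    {"grip": -1,"translation": [-0.0033,0.02,0],"twist": -0.0446},
    {"grip": -1,"translation": [-0.0033,0.0233,0],"twist": -0.0446},
    {"grip": -1,"translation": [-0.0033,0.0233,0],"twist": -0.0446}
  ]
}}

```text
clock: 4.7
tcp_pos: [595.5, -16.7, 82.2]
tool_rot: [2.11, 2.327, 0.001]
ft_force: [0.5, -0.4, -0.7]
gripper_width: 0.002
finger_force: 0.2
```

```bash
python3 - <<'E'
from h import *
p=now();print(p,env.get_obs()['ft_force'])
u,n=strap(0)
print((p[0][:2]-piv)@u,(p[0][:2]-piv)@n)
E
```

```text
(array([595.53445686, -16.65220914,  82.15693701]), array([2.11044816e+00, 2.32667311e+00, 6.78352236e-04])) [ 0.51025428 -0.35737    -0.70082756]
149.09704067781152 -25.43117110467299
```

To row units: 0.3 cm / 60 = 0.005, 0.15 cm / 60 = 0.0025.

{"name": "step_arm", "arguments": {
  "plan": [
    {"grip": -1,"translation": [0,0.0025,0],"twist": 0},
    {"grip": -1,"translation": [0,0.005,0],"twist": 0},
    {"grip": -1,"translation": [0,0.005,0],"twist": 0}
  ]
}}

```text
clock: 4.95
tcp_pos: [598.1, -16.3, 82.1]
tool_rot: [2.11, 2.327, -0.0]
ft_force: [-1.0, -1.3, -0.3]
gripper_width: 0.007
finger_force: 0.6
```

```bash
python3 - <<'E'
from h import *
p=now();print(p,env.get_obs()['ft_force'])
u,n=strap(0)
print((p[0][:2]-piv)@n)
d=cam('top');c=d['img'][190:310,220:380];cv2.imwrite('pics/c5.png',cv2.resize(c,None,fx=4,fy=4,interpolation=cv2.INTER_CUBIC))
E
```

```text
(array([598.12840568, -16.32034734,  82.08153079]), array([ 2.11018601e+00,  2.32727941e+00, -7.84523427e-05])) [-1.0166274  -1.34903973 -0.27721622]
-22.81732314990964
```

View pics/c5.png

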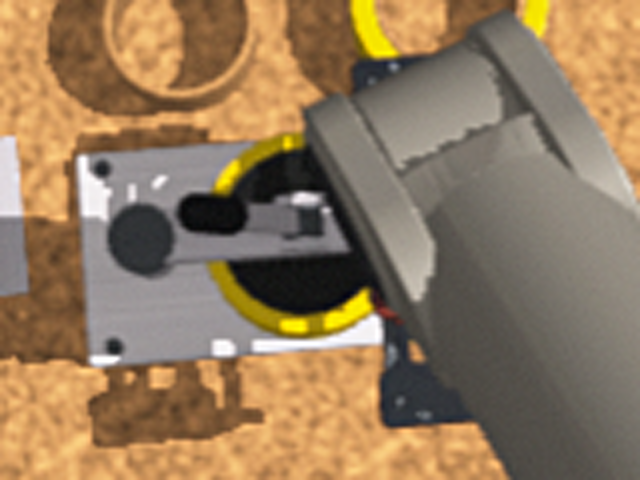

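The strap is nearly along the holder and the plate is centred over the roll. I'll push on until the stop shows as a force.

To row units: 0.4 cm / 60 = 0.0067, 0.2 cm / 60 = 0.0033.

{"name": "step_arm", "arguments": {
  "plan": [
    {"grip": -1,"translation": [0,0.0033,0],"twist": 0},
    {"grip": -1,"translation": [0,0.0067,0],"twist": 0},
    {"grip": -1,"translation": [0,0.0067,0],"twist": 0}
  ]
}}

```text
clock: 5.25
tcp_pos: [599.6, -16.0, 82.0]
tool_rot: [-2.108, -2.325, 0.007]
ft_force: [-9.9, -2.2, 7.2]
gripper_width: 0.007
finger_force: 4.9
```

To row units: 0.25 cm / 60 = 0.0042.

{"name": "step_arm", "arguments": {
  "plan": [
    {"grip": -1,"translation": [0,0.0042,0],"twist": 0},
    {"grip": -1,"translation": [0,0.0042,0],"twist": 0},
    {"grip": -1,"translation": [0,0.0042,0],"twist": 0}
  ]
}}

```text
clock: 5.5
tcp_pos: [599.7, -16.0, 81.8]
tool_rot: [-2.106, -2.324, 0.014]
ft_force: [-17.3, -3.3, 14.3]
gripper_width: 0.006
finger_force: 8.6
```

To row units: -14 cm / 60 = -0.2333, -12 cm / 60 = -0.2.

{"name": "step_arm", "arguments": {
  "plan": [
    {"grip": -1,"translation": [0,-0.0167,0],"twist": 0},
    {"grip": -1,"translation": [0,-0.05,0],"twist": 0},
    {"grip": -1,"translation": [0,-0.0833,0],"twist": 0},
    {"grip": -1,"translation": [0,-0.0833,0],"twist": 0},
    {"grip": -1,"translation": [0,-0.0833,-0.0667],"twist": 0},
    {"grip": -1,"translation": [0,-0.0833,-0.1333],"twist": 0},
    {"grip": -1,"translation": [0,-0.0833,-0.2],"twist": 0},
    {"grip": -1,"translation": [0,-0.0833,-0.2333],"twist": 0},
    {"grip": -1,"translation": [0,-0.0833,-0.2333],"twist": 0},
    {"grip": -1,"translation": [0,-0.0833,-0.2333],"twist": 0}
  ]
}}

```text
clock: 6.33
tcp_pos: [556.3, -20.1, 223.7]
tool_rot: [2.108, 2.325, 0.005]
ft_force: [-0.3, 0.4, -0.4]
gripper_width: 0.002
finger_force: 0.0
```

```bash
python3 - <<'E'
from h import *
d=cam('top');c=d['img'][200:320,220:380];cv2.imwrite('pics/c6.png',cv2.resize(c,None,fx=5,fy=5,interpolation=cv2.INTER_CUBIC))
p=now();print(p)
u,n=strap(0);ya=np.arctan2(n[1],n[0])
print('above',delta(p,[*(piv+u*78),p[0][2]],ya))
for a in(.9,):
    for r in(48,92):print(((proj(d,[*(piv+u*(85-r*np.cos(a))),102+r*np.sin(a)])-[220,200])*5).round())
for th in(0,.03,.06):
    u,n=strap(th);print(th,[((proj(d,[*(piv+u*200+n*s),86])-[220,200])*5).round() for s in(-14,14)],[((proj(d,[*(piv+u*120+n*s),86])-[220,200])*5).round() for s in(-14,14)])
E
```

```text
(array([555.17297976, -20.4250009 , 222.170427  ]), array([2.10933884e+00, 2.32684229e+00, 1.44337488e-03]))
above (array([7.09, 6.61, 0.01]), np.float64(0.002))
[301. 219.]
[226. 213.]
0 [array([654., 241.]), array([647., 176.])] [array([464., 257.]), array([458., 191.])]
0.03 [array([654., 256.]), array([650., 190.])] [array([463., 265.]), array([460., 199.])]
0.06 [array([653., 270.]), array([651., 204.])] [array([463., 274.]), array([461., 208.])]
```

View pics/c6.png

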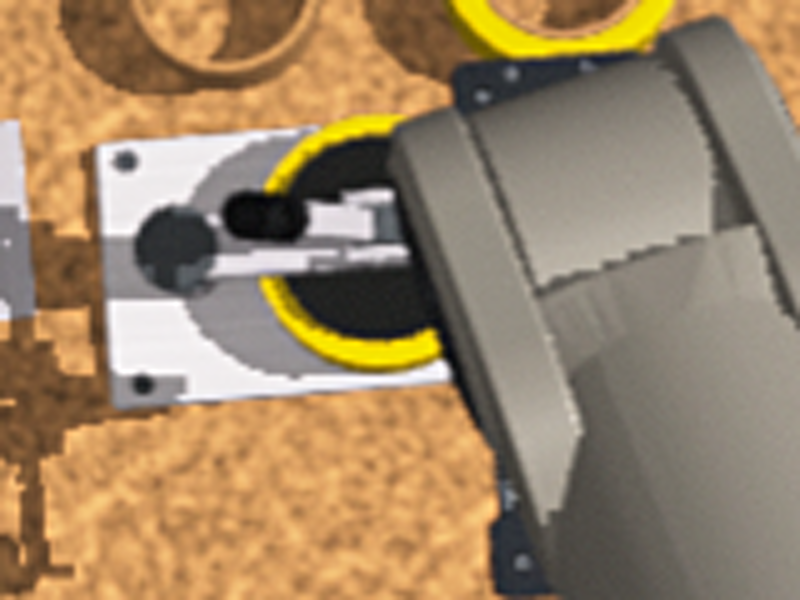

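The lever grip spans crop (226,213) to (305,217), as predicted for lever angle 0.9 and strap angle 0. I'll move above it.

To row units: 7.1 cm / 60 = 0.1183, 6.6 cm / 60 = 0.11.

{"name": "step_arm", "arguments": {
  "plan": [
    {"grip": -1,"translation": [0.0417,0.0417,0],"twist": 0},
    {"grip": -1,"translation": [0.0833,0.0833,0],"twist": 0},
    {"grip": -1,"translation": [0.1183,0.11,0],"twist": 0},
    {"grip": -1,"translation": [0.1183,0.11,0],"twist": 0},
    {"grip": -1,"translation": [0.1183,0.11,0],"twist": 0},
    {"grip": -1,"translation": [0.1183,0.11,0],"twist": 0}
  ]
}}

```text
clock: 6.88
tcp_pos: [612.6, 56.0, 220.4]
tool_rot: [-2.109, -2.327, 0.004]
ft_force: [0.8, -0.2, -0.2]
gripper_width: 0.004
finger_force: 0.0
```

```bash
python3 - <<'E'
from h import *
p=now();print(p)
u,n=strap(0)
for a in(1.1,.9,.8,.7,.6,.5,.4,.3,.2,.1,0):
    r=85-75*np.cos(a)+10*np.sin(a)+10;z=102+75*np.sin(a)+10*np.cos(a)+11
    print(a,delta(p,[*(piv+u*r),z])[0])
E
```

```text
(array([612.59199923,  55.95429594, 220.42985002]), array([-2.10863603, -2.32663193,  0.00363915]))
1.1 [0.86 0.16 3.6 ]
0.9 [2.23 0.16 4.25]
0.8 [2.86 0.16 4.66]
0.7 [3.44 0.17 5.14]
0.6 [3.97 0.17 5.68]
0.5 [4.45 0.17 6.27]
0.4 [4.87 0.17 6.9 ]
0.3 [5.22 0.18 7.57]
0.2 [5.5  0.18 8.27]
0.1 [5.71 0.18 9.  ]
0 [5.85 0.18 9.74]
```

To row units: 6.3 cm / 60 = 0.105, 4.45 cm / 60 = 0.0742.

{"name": "step_arm", "arguments": {
  "plan": [
    {"grip": -1,"translation": [0.0067,0.0025,0.0333],"twist": 0},
    {"grip": -1,"translation": [0.0133,0.0025,0.0633],"twist": 0},
    {"grip": -1,"translation": [0.025,0.0025,0.0683],"twist": 0},
    {"grip": -1,"translation": [0.0367,0.0025,0.0708],"twist": 0},
    {"grip": -1,"translation": [0.0475,0.0025,0.0775],"twist": 0},
    {"grip": -1,"translation": [0.0567,0.0025,0.0858],"twist": 0},
    {"grip": -1,"translation": [0.0658,0.0025,0.095],"twist": 0},
    {"grip": -1,"translation": [0.0742,0.0025,0.105],"twist": 0},
    {"grip": -1,"translation": [0.0742,0.0025,0.105],"twist": 0}
  ]
}}

```text
clock: 7.63
tcp_pos: [610.5, 101.9, 158.6]
tool_rot: [2.109, 2.329, 0.001]
ft_force: [0.5, -2.1, 1.1]
gripper_width: 0.002
finger_force: 0.8
```

```bash
python3 - <<'E'
from h import *
p=now();print(p)
u,n=strap(0)
for a in(.5,.4,.3,.2,.1,0):
    r=85-75*np.cos(a)+10*np.sin(a)+10;z=102+75*np.sin(a)+10*np.cos(a)+11
    print(a,delta(p,[*(piv+u*r),z])[0])
E
```

```text
(array([610.52734056, 101.9442177 , 158.62493047]), array([2.10873073e+00, 2.32853374e+00, 7.05628760e-04]))
0.5 [-0.15 -0.09  0.09]
0.4 [ 0.27 -0.09  0.72]
0.3 [ 0.62 -0.09  1.39]
0.2 [ 0.9  -0.09  2.09]
0.1 [ 1.11 -0.09  2.82]
0 [ 1.25 -0.09  3.56]
```

To row units: 3.5 cm / 60 = 0.0583, 2.1 cm / 60 = 0.035.

{"name": "step_arm", "arguments": {
  "plan": [
    {"grip": -1,"translation": [0.0017,0,0.0058],"twist": 0},
    {"grip": -1,"translation": [0.005,0,0.0117],"twist": 0},
    {"grip": -1,"translation": [0.0075,0,0.0175],"twist": 0},
    {"grip": -1,"translation": [0.01,0,0.0233],"twist": 0},
    {"grip": -1,"translation": [0.0125,0,0.0292],"twist": 0},
    {"grip": -1,"translation": [0.015,0,0.035],"twist": 0},
    {"grip": -1,"translation": [0.0167,0,0.0408],"twist": 0},
    {"grip": -1,"translation": [0.0183,0,0.0467],"twist": 0},
    {"grip": -1,"translation": [0.02,0,0.0533],"twist": 0},
    {"grip": -1,"translation": [0.0208,0,0.0583],"twist": 0}
  ]
}}

```text
clock: 8.47
tcp_pos: [609.3, 115.4, 124.8]
tool_rot: [-2.108, -2.328, -0.003]
ft_force: [-3.1, -0.4, 7.5]
gripper_width: 0.007
finger_force: 4.2
```

{"name": "step_arm", "arguments": {
  "plan": [
    {"grip": -1,"translation": [0,0,0.0033],"twist": 0},
    {"grip": -1,"translation": [0,0,0.0067],"twist": 0},
    {"grip": -1,"translation": [0,0,0.0067],"twist": 0}
  ]
}}

```text
clock: 8.72
tcp_pos: [609.5, 115.7, 123.0]
tool_rot: [-2.109, -2.329, -0.003]
ft_force: [-7.1, -2.2, 20.5]
gripper_width: 0.011
finger_force: 10.2
```

To row units: 0.3 cm / 60 = 0.005.

{"name": "step_arm", "arguments": {
  "plan": [
    {"grip": -1,"translation": [0,0,0.005],"twist": 0},
    {"grip": -1,"translation": [0,0,0.005],"twist": 0},
    {"grip": -1,"translation": [0,0,0.005],"twist": 0}
  ]
}}

```text
clock: 8.97
tcp_pos: [609.6, 115.9, 122.4]
tool_rot: [2.108, 2.327, 0.003]
ft_force: [-13.2, -4.5, 38.7]
gripper_width: 0.005
finger_force: 19.5
```

{"name": "step_arm", "arguments": {
  "plan": [
    {"grip": -1,"translation": [0,0,-0.0167],"twist": 0},
    {"grip": -1,"translation": [0,0,-0.05],"twist": 0},
    {"grip": -1,"translation": [0,0,-0.1],"twist": 0},
    {"grip": -1,"translation": [0,0,-0.1667],"twist": 0},
    {"grip": -1,"translation": [0,-0.0667,-0.2],"twist": 0},
    {"grip": -1,"translation": [-0.0667,-0.1333,-0.2],"twist": 0},
    {"grip": -1,"translation": [-0.1333,-0.1667,-0.2],"twist": 0},
    {"grip": -1,"translation": [-0.2,-0.1667,-0.2],"twist": 0},
    {"grip": -1,"translation": [-0.2667,-0.1667,-0.2],"twist": 0},
    {"grip": -1,"translation": [-0.3333,-0.1667,-0.2],"twist": 0}
  ]
}}

```text
clock: 9.8
tcp_pos: [528.0, -84.0, 237.8]
tool_rot: [2.107, 2.329, 0.002]
ft_force: [0.5, -0.2, 0.7]
gripper_width: 0.004
finger_force: 0.0
```

To row units: -12 cm / 60 = -0.2, -8 cm / 60 = -0.1333.

{"name": "step_arm", "arguments": {
  "plan": [
    {"grip": -1,"translation": [-0.0667,0,0],"twist": 0},
    {"grip": -1,"translation": [-0.1333,0,0],"twist": 0},
    {"grip": -1,"translation": [-0.2,0,0],"twist": 0},
    {"grip": -1,"translation": [-0.2,0,0],"twist": 0},
    {"grip": -1,"translation": [-0.2,0,0],"twist": 0}
  ]
}}

```text
clock: 10.22
tcp_pos: [540.3, -204.7, 236.6]
tool_rot: [-2.115, -2.322, -0.002]
ft_force: [-0.3, 0.2, -0.2]
gripper_width: 0.006
finger_force: 0.0
```

```bash
python3 - <<'E'
from h import *
d=cam('top');c=d['img'][200:320,220:380];A=cv2.resize(c,None,fx=4,fy=4,interpolation=cv2.INTER_CUBIC)[:,:400]
d2=cam('scene');B=cv2.resize(d2['img'][155:315,240:400],None,fx=3,fy=3,interpolation=cv2.INTER_CUBIC)[:,:400]
A=cv2.resize(d['img'][210:300,230:370],None,fx=5.5,fy=5.5,interpolation=cv2.INTER_CUBIC)
A=A[:, :770];B=cv2.resize(d2['img'][165:310,255:400],None,fx=3,fy=3)
A=cv2.resize(d['img'][215:290,235:360],None,fx=3,fy=3,interpolation=cv2.INTER_CUBIC)
h=max(A.shape[0],B.shape[0]);P=np.zeros((h,A.shape[1]+B.shape[1],3),np.uint8);P[:A.shape[0],:A.shape[1]]=A;P[:B.shape[0],A.shape[1]:]=B
cv2.imwrite('pics/c7.png',P);print(P.shape)
u,n=strap(0)
for s in(-14,14):print(((proj(d,[*(piv+u*200+n*s),86])-[235,215])*3).round())
print([((proj(d,[*(piv+u*(85-r)),102])-[235,215])*3).round() for r in(48,92)])
E
```

```text
(435, 810, 3)
[347. 100.]
[343.  60.]
[array([112.,  96.]), array([ 48., 101.])]
```

View pics/c7.png

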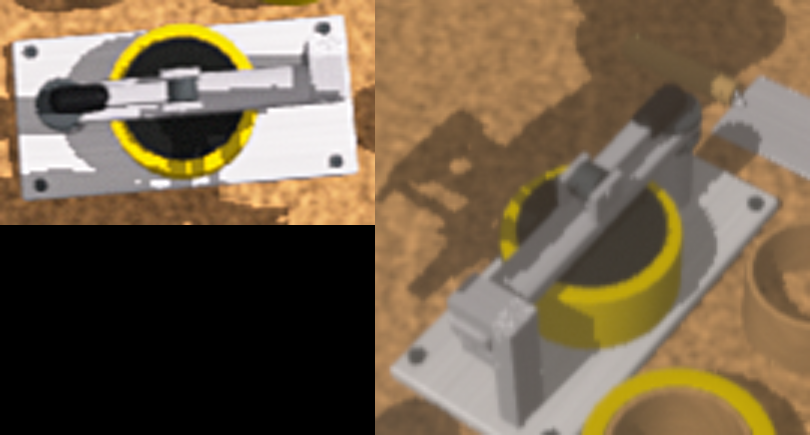

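The strap sits in the keeper, with its end at (345,80) as predicted for angle 0. The lever lies flat along the strap with its grip at (48–110,98), also as predicted, and the roll is centred. Handing in.

```bash
python3 -c "
from workcell import env
print(env.close_job())"
```

```text
the job is handed in; nothing more can be done
None
```

The strap is at its stop in the keeper, the cam lever was then pushed fully down to its stop, and the job was handed in at about 10 s with the arm clear of everything.

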